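# Set out the fastening kit

### The arm

A 6-joint arm with a two-finger parallel gripper is mounted at the origin on a cart in front of the work surface, level with it; the furniture and walls round the work are solid. World frame = base frame: x ahead of the robot, y to its left, z up, the work surface at z = 0. Lengths are in mm, angles in rad, forces in N, time in s.
With the tool pointing down it reaches from about 250 to 800 mm from the base axis. Payload 8.5 kg.
Tool frame: the origin (TCP) lies on the centre line of the jaws, within the pads' length; the fingertips stand 17 mm ahead of it and the grasp point (between the pads) lies 2 mm behind it; z points along the fingers, y is the line along which they close (so a half turn about z gives the same grasp; the last joint's range is limited). The gripper opens to 85 mm and grips with 20 to 120 N. Pads are 22 mm wide; open, the fingers measure 114 mm over their backs; the gripper's body (76 mm by 85 mm) begins 54 mm behind the grasp point. The pads swing forward as they close: fully open they stand 13 mm farther back than shut.
Start: joints at [1.191, 0.238, -0.013, 1.319, 0, 1.571], TCP at [194.617, 487.546, 216.776] pointing down, gripper open.
Joint ranges: [-2.66, 2.66], [-1.03, 1.9], [-1.14, 1.46], [-1.82, 2.27], [-1.45, 1.34], [-3.14, 3.14]. Speed limits (rad/s): [2.22, 2.22, 2.79, 3.14, 3.14, 3.14].

### API

Orientations are given as a unit quaternion [x, y, z, w].
In Python, from workcell import bot gives the robot as it stands.
- The arm moves only by the shell command python3 -m creep 'ROWS'. ROWS is JSON, a list of rows, each an object with "jaw": the opening in per cent of the stroke, from 0 (shut) to 100 (fully open); "dp": the shift along the tool's x, y, z in mm, a list of three; "twist": the turn, a rotation vector about the tool's x, y, z in rad, a list of three. A call has 1 to 12 rows; each row is the pose to reach, as a shift and turn from the pose commanded when the call began, along the tool's axes at that moment; what a row does not reach only later rows make up. A row lasts 1/8 s, in which the tool goes at most 62.5 mm and 10.7 degrees, less where a joint would pass 70% of its speed; a pose out of reach is approached as far as the arm can. A call with a gripper value outside its range is refused whole. The fingers move at their own pace and stop on an object; the grip force is fixed at half the most. Time passes only in rows, so rows that repeat a pose let the fingers close. It gives the time, the measured TCP pose, the force, the opening and the grip force at its end, in the units of the state.
- bot.sense(): the state, without advancing time (a new reading comes with each control period).
- bot.read_camera(name): name is "side" or "top" or "wrist"; returns (picture, depth): 384x512x3 uint8, red, green, blue; 384x512 float32, mm along the optical axis (not along the pixel's ray), 0 where there is no reading.
- bot.camera_info(name): a dict with "fx", "fy", "cx", "cy" (pixels), "extrinsics" (4x4, takes a point from world to camera coordinates). Camera axes: x right, y down, z forward; pixel columns grow to the right and rows downward; lengths in mm; the calibration is good to about 2 mm. A picture is of the moment at which its call begins: read the wrist's pose just before it. camera_info takes no time and is no camera call; for the wrist camera it gives the pose at the moment of the call.
- bot.finish_job(): hands the job in; it is judged then, once.
Trained networks look in the newest picture that a camera, given by its name, has taken for a name from the list of things; names that differ only in an ending like _2 or _b are one class to them, and where a whole thing is asked for, a point or a joint stands for the part that bears it (a point fixed in the world has none). Each returns a list of dicts, best first, with "conf" (0 to 1); they miss things now and then, are a little off and sometimes report something else, mostly with a low value. They report only what shows in the picture. A call takes as long as a camera call. They do not tell look-alikes from the thing itself.
- bot.search_frame(thing, camera): "centre" ([column, row] in pixels, amid what is visible of it).
- bot.mark_of(thing, camera): "centre" ([column, row] in pixels: a listed point, or the origin of a listed thing).
The state is a dict: "time": time; "joint_pos": joint angles; "qd": joint speeds; "joint_efforts": joint torques, N m; "ee_pos": TCP position; "tcp_rot": TCP orientation; "force": force on the tool from outside, world axes, zero at the start; "moment": the same for the moment, N m; "width": opening from 0.0 (shut) to 1.0 (fully open); "finger_force": force on a finger pad.
Only numpy, scipy, OpenCV 4.12 (cv2) and the standard library are available. Lean on these libraries where they do the work, as an engineer would, in place of code of your own. Each camera call takes 0.05 s, during which the arm holds its last target. There are 200 camera calls.

### The job

Set out the fastening kit on the three round metal pads: stand the red adhesive bottle on the end pad next to the small pan of screws, the steel cup on the end pad next to the bit block, and the white nut jar on the pad between those two, each upright in the middle of its pad. Stand the black loupe upright and centred on top of the jar's lid. Leave everything standing there, let go and still.

Things in the scene. Friction and masses are not known exactly. Their poses are not given: they have to be found in the camera images.
- bottle_mid (a point): small red thread-adhesive bottle with a blue nozzle cap, loose, standing; 96 mm high, body 29 mm across up to 70 mm, cap 14 mm across above; about 50 g; this point: on its axis half-way up (48 mm above its foot); z up along the bottle
- jar_mid (a point): round white jar of lock nuts with a flat screw lid, loose, standing; 61 mm high, 44 mm across; about 110 g; this point: on its axis half-way up (30.5 mm above its foot, 30.5 mm below the flat top of the lid); z up
- cup_mid (a point): small open bare steel cup (beaker), loose, standing; 50 mm high, 57 mm across at the rim narrowing to 46 mm at the foot; about 60 g; this point: on its axis half-way up (25 mm above its foot); z up
- loupe_mid (a point): black round inspection loupe, a short waisted tube, loose, standing on its end; 38 mm high, 37 mm across; about 50 g; this point: on its axis half-way up (19 mm above its foot); z up
- pad_a_top (a point): one of three identical flat round aluminium pads, 64 mm across, 6 mm thick, with a turned ring of 52 mm and a centre mark on top, fixed in a row on a dark mat; the row runs roughly left to right and the pads are about 115 mm apart; letters say nothing about the order: tell the pads apart by where they lie between the pan of screws and the bit block. This point: the centre of the top face (9 mm above the bench), z up
- pad_b_top (a point): one of three identical flat round aluminium pads, 64 mm across, 6 mm thick, with a turned ring of 52 mm and a centre mark on top, fixed in a row on a dark mat; the row runs roughly left to right and the pads are about 115 mm apart; letters say nothing about the order: tell the pads apart by where they lie between the pan of screws and the bit block. This point: the centre of the top face (9 mm above the bench), z up
- pad_c_top (a point): one of three identical flat round aluminium pads, 64 mm across, 6 mm thick, with a turned ring of 52 mm and a centre mark on top, fixed in a row on a dark mat; the row runs roughly left to right and the pads are about 115 mm apart; letters say nothing about the order: tell the pads apart by where they lie between the pan of screws and the bit block. This point: the centre of the top face (9 mm above the bench), z up
- screw_pan: small pressed steel pan with screws in it, fixed, at one end of the row of pads (left or right, it varies); 84 x 104 mm, 36 mm high; origin: centre of its underside, z up; its centre is about 135 mm from the nearest pad's centre
- bit_block: low aluminium block with four driver bits standing in it, fixed, at the other end of the row of pads; 32 x 85 mm, 42 mm high with the bits; origin: centre of its underside, z up; its centre is about 135 mm from the nearest pad's centre
There are look-alikes about, which are no part of the job. Leave any turquoise look-alike of the part that bears cup_mid alone. There is more than one size of the part that bears bottle_mid; the job needs the larger.

How it is judged (in metres and radians):
At the end, for the whole second after the job is handed in: Bottle on the end pad by the screw pan, cup on the end pad by the bit block, jar on the middle pad, each upright (0.15 rad), within 13 mm of the pad's centre and resting on it (4 mm); loupe upright on the jar's lid within 11 mm of its axis; all released and at rest (((horizontal distance between bottle_mid and pad_a_top below 0.013 m and z of bottle_mid in the frame of pad_a_top between 0.044 and 0.052 m and horizontal distance between pad_a_top and screw_pan below 0.19 m) or (horizontal distance between bottle_mid and pad_b_top below 0.013 m and z of bottle_mid in the frame of pad_b_top between 0.044 and 0.052 m and horizontal distance between pad_b_top and screw_pan below 0.19 m) or (horizontal distance between bottle_mid and pad_c_top below 0.013 m and z of bottle_mid in the frame of pad_c_top between 0.044 and 0.052 m and horizontal distance between pad_c_top and screw_pan below 0.19 m)) and ((horizontal distance between cup_mid and pad_a_top below 0.013 m and z of cup_mid in the frame of pad_a_top between 0.021 and 0.029 m and horizontal distance between pad_a_top and bit_block below 0.19 m) or (horizontal distance between cup_mid and pad_b_top below 0.013 m and z of cup_mid in the frame of pad_b_top between 0.021 and 0.029 m and horizontal distance between pad_b_top and bit_block below 0.19 m) or (horizontal distance between cup_mid and pad_c_top below 0.013 m and z of cup_mid in the frame of pad_c_top between 0.021 and 0.029 m and horizontal distance between pad_c_top and bit_block below 0.19 m)) and ((horizontal distance between jar_mid and pad_a_top below 0.013 m and z of jar_mid in the frame of pad_a_top between 0.0265 and 0.0345 m and horizontal distance between pad_a_top and screw_pan above 0.19 m and horizontal distance between pad_a_top and bit_block above 0.19 m) or (horizontal distance between jar_mid and pad_b_top below 0.013 m and z of jar_mid in the frame of pad_b_top between 0.0265 and 0.0345 m and horizontal distance between pad_b_top and screw_pan above 0.19 m and horizontal distance between pad_b_top and bit_block above 0.19 m) or (horizontal distance between jar_mid and pad_c_top below 0.013 m and z of jar_mid in the frame of pad_c_top between 0.0265 and 0.0345 m and horizontal distance between pad_c_top and screw_pan above 0.19 m and horizontal distance between pad_c_top and bit_block above 0.19 m)) and horizontal distance between loupe_mid and jar_mid below 0.011 m and z of loupe_mid in the frame of jar_mid between 0.0455 and 0.0535 m and angle between each of bottle_mid, jar_mid, cup_mid, loupe_mid's own z axis and vertical below 0.15 rad and linear speed of each of bottle, jar, cup, loupe below 0.02 m/s); the robot touches nothing.
It also fails if it takes over 112 s, if anything falls off the work surface, if the arm or the gripper's body presses on something with over 40 N, if the wrist force passes 120 N, or if a joint passes its speed limit or range.

## Working session

There is one attempt and no reset: what is moved stays moved. The work goes in short steps, Python scripts to look and compute and a shell command to move; the robot and the scene stay as the last step left them, time stands still between calls to the robot, and variables do not carry over. Pictures are saved under pics/ and viewed, at most 16 in all, crops included, and the job is handed in when it is done.

```bash
mkdir -p pics; cat > h.py <<'E'
import numpy as np, cv2
from scipy.spatial.transform import Rotation as R
from workcell import bot
def world(cam,u,v,d,info=None):
    i=info or bot.camera_info(cam); E=np.array(i["extrinsics"])
    p=np.array([(u-i["cx"])/i["fx"]*d,(v-i["cy"])/i["fy"]*d,d])
    return E[:3,:3].T@(p-E[:3,3])
def plane(cam,u,v,z,info=None):
    i=info or bot.camera_info(cam); E=np.array(i["extrinsics"])
    c=-E[:3,:3].T@E[:3,3]; r=world(cam,u,v,1.0,i)-c
    return c+r*(z-c[2])/r[2]
def save(im,n): cv2.imwrite("pics/"+n,cv2.cvtColor(im,cv2.COLOR_RGB2BGR))
E
python3 - <<'E'
from h import *
np.set_printoptions(precision=1,suppress=True)
H=dict(bottle_mid=48,jar_mid=30.5,cup_mid=25,loupe_mid=19,pad_a_top=9,screw_pan=0,bit_block=0)
for c in("top","side"):
    im,d=bot.read_camera(c); save(im,c+"0.png")
    print(c, -np.array(bot.camera_info(c)["extrinsics"])[:3,:3].T@np.array(bot.camera_info(c)["extrinsics"])[:3,3])
    for t,z in H.items():
        print(t,[(round(r["conf"],2),np.round(r["centre"]),plane(c,*r["centre"],z)[:2]) for r in bot.mark_of(t,c)[:4]])
s=bot.sense();print(s["time"],s["tcp_rot"],s["ee_pos"])
E
```

```text
top [ 438.     9.1 1509.1]
bottle_mid [(0.47, array([306., 162.]), array([ 617.1, -114.5])), (0.42, array([288., 142.]), array([676.1, -63.5]))]
jar_mid [(0.68, array([187., 170.]), array([600.4, 239.2]))]
cup_mid [(0.79, array([356., 247.]), array([ 361.9, -259.7])), (0.65, array([259., 161.]), array([624.6,  24.6])), (0.2, array([337., 195.]), array([ 518.7, -207. ]))]
loupe_mid [(0.65, array([225., 157.]), array([637.4, 127.7]))]
pad_a_top [(0.56, array([221., 209.]), array([482.5, 142.8]))]
screw_pan [(0.85, array([339., 193.]), array([ 525.5, -215. ]))]
bit_block [(0.51, array([170., 208.]), array([487.3, 296.5]))]
side [ 329.5 -823.8  593.1]
bottle_mid [(0.71, array([324., 212.]), array([669.3, -89.4])), (0.65, array([307., 221.]), array([ 617.5, -110.9]))]
jar_mid [(0.84, array([259., 158.]), array([596.9, 251.9]))]
cup_mid [(0.48, array([208., 297.]), array([ 369.7, -268. ]))]
loupe_mid [(0.75, array([280., 184.]), array([620.2, 105.8])), (0.37, array([277., 271.]), array([ 516. , -223.6]))]
pad_a_top [(0.73, array([231., 185.]), array([491.1, 149.4]))]
screw_pan [(0.97, array([275., 271.]), array([ 518.8, -204.2]))]
bit_block [(0.69, array([222., 162.]), array([491.9, 310.9]))]
0.8 [ 0.2  1.  -0.  -0. ] [194.6 487.5 216.8]
```

View pics/top0.png

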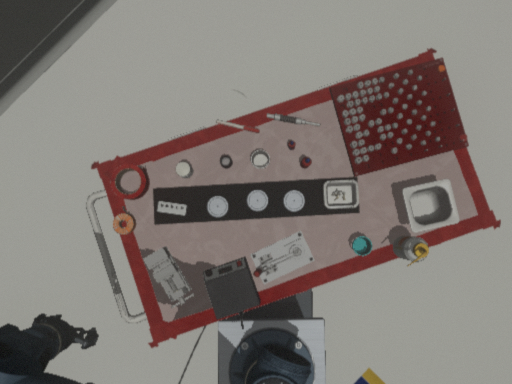

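View pics/side0.png

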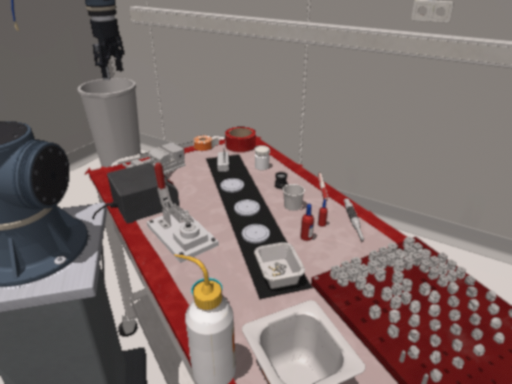

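The top view shows the steel cup at about (260,159) and the turquoise one at (361,244). The jar is at (183,170), the loupe at (226,161), the large bottle at (306,162) and the small one at (291,144). The pads are at (218,207), (257,200) and (294,201), with the pan on the right (340,194) and the bit block on the left (172,208). The side view agrees: the large bottle is at (307,222) and the small one at (324,212).

```bash
cat >> h.py <<'E'
np.set_printoptions(precision=3,suppress=True)
def go(x,y,z,yaw=None):
    """yaw: world angle (deg) of tool y axis, tool pointing straight down"""
    s=bot.sense(); M=R.from_quat(s["tcp_rot"]).as_matrix(); p=np.array(s["ee_pos"])
    if yaw is None: yaw=np.degrees(np.arctan2(M[1,1],M[0,1]))
    a=np.radians(yaw); yy=np.array([np.cos(a),np.sin(a),0]); zz=np.array([0,0,-1.])
    T=np.stack([np.cross(yy,zz),yy,zz],1)
    print("yaw",round(yaw,1),"p",p,"dp",np.round(M.T@(np.array([x,y,z])-p),1),"twist",R.from_matrix(M.T@T).as_rotvec())
E
python3 - <<'E'
from h import *
s=bot.sense();print(R.from_quat(s["tcp_rot"]).as_matrix())
go(598,245,200)
i=bot.camera_info("wrist");E=np.array(i["extrinsics"]);print(i["fx"],-E[:3,:3].T@E[:3,3],E[:3,:3])
E
```

```text
[[-0.929  0.371 -0.   ]
 [ 0.371  0.929 -0.   ]
 [ 0.    -0.    -1.   ]]
yaw 68.2 p [194.612 487.539 216.768] dp [-464.6  -75.7   16.8] twist [-0. -0. -0.]
265.19254793692494 [123.78  515.932 373.152] [[ 0.37   0.929 -0.001]
 [ 0.889 -0.354  0.292]
 [ 0.271 -0.109 -0.956]]
```

```bash
R='{"jaw":100,"dp":[-465,-76,17],"twist":[0,0,0]}'; python3 -m creep '[{"jaw":100,"dp":[-232,-38,0],"twist":[0,0,0]},{"jaw":100,"dp":[-465,-76,0],"twist":[0,0,0]},{"jaw":100,"dp":[-465,-76,17],"twist":[0,0,0]},{"jaw":100,"dp":[-465,-76,17],"twist":[0,0,0]},{"jaw":100,"dp":[-465,-76,17],"twist":[0,0,0]},{"jaw":100,"dp":[-465,-76,17],"twist":[0,0,0]},{"jaw":100,"dp":[-465,-76,17],"twist":[0,0,0]},{"jaw":100,"dp":[-465,-76,17],"twist":[0,0,0]},{"jaw":100,"dp":[-465,-76,17],"twist":[0,0,0]},{"jaw":100,"dp":[-465,-76,17],"twist":[0,0,0]}]'
cat >> h.py <<'E'
H=dict(bottle_mid=48,jar_mid=30.5,cup_mid=25,loupe_mid=19,pad_a_top=9,screw_pan=0,bit_block=0)
def look(things,name=None,cam="wrist",dz=0):
    im,d=bot.read_camera(cam); i=bot.camera_info(cam)
    if name: save(im,name)
    for t in things:
        for r in bot.mark_of(t,cam)[:4]:
            print(t,round(r["conf"],2),np.round(r["centre"]),plane(cam,*r["centre"],H[t]+dz,i)[:2])
    return im,d,i
E
python3 - <<'E'
from h import *
look(["jar_mid","loupe_mid","pad_a_top","cup_mid","bit_block"],"w1.png")
E
```

```text
time: 2.05
ee_pos: [597.8, 244.7, 199.6]
tcp_rot: [0.189, 0.982, -0.0, -0.0]
force: [-0.8, 0.1, 0.2]
width: 0.999
finger_force: 0.0
jar_mid 0.68 [260. 182.] [603.191 253.562]
loupe_mid 0.75 [179. 225.] [621.182 126.353]
loupe_mid 0.39 [256.  80.] [489.327 292.478]
pad_a_top 0.9 [153. 126.] [489.931 151.725]
cup_mid 0.62 [113. 252.] [620.999  26.031]
bit_block 0.73 [255.  82.] [488.491 291.188]
```

View pics/w1.png

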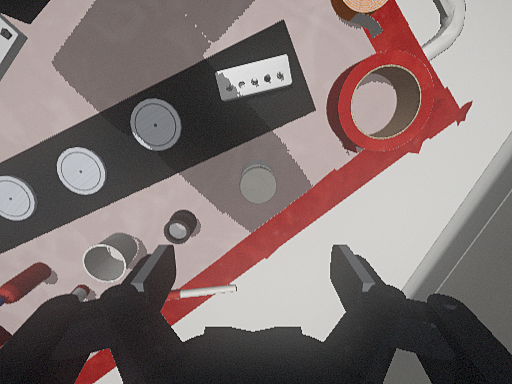

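The wrist view shows the jar lid at (258,184), the loupe at (180,226), the cup at (110,257) and the bit-block end pad at (155,125), with the other pads at (80,170) and (10,198). I'll fit the object tops from depth.

```bash
cat >> h.py <<'E'
TOP=dict(jar_mid=61,loupe_mid=38,cup_mid=50,pad_a_top=9,bottle_mid=96)
def top(d,i,xy,z,rad=40,tol=3):
    """centre of the circle enclosing depth points at height z near xy; also diameter, count"""
    E=np.array(i["extrinsics"]); v,u=np.mgrid[:d.shape[0],:d.shape[1]]
    P=np.stack([(u-i["cx"])/i["fx"]*d,(v-i["cy"])/i["fy"]*d,d],-1).reshape(-1,3)
    W=((P-E[:3,3])@E[:3,:3])[d.ravel()>0]
    m=(np.hypot(W[:,0]-xy[0],W[:,1]-xy[1])<rad)&(abs(W[:,2]-z)<tol); Q=W[m]
    if len(Q)<8: return print("few",len(Q))
    c,r=cv2.minEnclosingCircle(Q[:,:2].astype(np.float32))
    print("z",z,"circle",np.round(c,1),"dia",round(2*r,1),"mean",Q.mean(0).round(1),"n",len(Q))
    return np.array(c)
E
python3 - <<'E'
from h import *
im,d=bot.read_camera("wrist");i=bot.camera_info("wrist")
for n,xy in [("jar_mid",(600,252)),("loupe_mid",(621,126)),("cup_mid",(621,26)),("pad_a_top",(490,151))]: top(d,i,xy,TOP[n])
for uv in [(155,125),(81,170),(11,198)]: print(plane("wrist",*uv,9,i)[:2], world("wrist",*uv,d[uv[1],uv[0]],i))
E
```

```text
z 61 circle [599.  250.3] dia 43.1 mean [598.4 250.7  60. ] n 1025
z 38 circle [623.3 127.4] dia 35.3 mean [622.7 127.6  36.8] n 269
z 50 circle [625.3  23.7] dia 57.5 mean [625.1  21.7  48.4] n 274
z 9 circle [489.6 155. ] dia 63.8 mean [488.9 155.5   8.2] n 2032
[490.476 155.079] [490.405 154.848   8.323]
[505.502  36.717] [505.54   37.135   9.614]
[503.524 -73.675] [503.458 -74.657   8.016]
```

```bash
python3 -c "
from h import *
go(599,250.5,36)"
```

```text
yaw 68.3 p [597.841 245.17  200.158] dp [  0.9   5.3 164.2] twist [ 0.  0. -0.]
```

```bash
python3 -m creep '[{"jaw":100,"dp":[1,5.3,50],"twist":[0,0,0]},{"jaw":100,"dp":[1,5.3,110],"twist":[0,0,0]},{"jaw":100,"dp":[1,5.3,150],"twist":[0,0,0]},{"jaw":100,"dp":[1,5.3,164],"twist":[0,0,0]},{"jaw":100,"dp":[1,5.3,164],"twist":[0,0,0]},{"jaw":30,"dp":[1,5.3,164],"twist":[0,0,0]},{"jaw":30,"dp":[1,5.3,164],"twist":[0,0,0]},{"jaw":30,"dp":[1,5.3,164],"twist":[0,0,0]},{"jaw":30,"dp":[1,5.3,164],"twist":[0,0,0]},{"jaw":30,"dp":[1,5.3,164],"twist":[0,0,0]},{"jaw":30,"dp":[1,5.3,164],"twist":[0,0,0]},{"jaw":30,"dp":[1,5.3,164],"twist":[0,0,0]}]'; python3 -c "
from h import *
print(bot.sense()['ee_pos']); go(505.5,37,140)"
```

```text
time: 3.9
ee_pos: [600.2, 250.3, 37.6]
tcp_rot: [0.189, 0.982, 0.001, 0.001]
force: [-1.3, 0.5, 7.9]
width: 0.455
finger_force: 59.9
[600.234 250.252  37.645]
yaw 68.2 p [600.234 250.252  37.645] dp [   8.7 -233.  -102.8] twist [ 0.002  0.002 -0.   ]
```

```bash
python3 -m creep '[{"jaw":30,"dp":[0,0,-50],"twist":[0,0,0]},{"jaw":30,"dp":[0,0,-103],"twist":[0,0,0]},{"jaw":30,"dp":[-25,-40,-103],"twist":[0,0,0]},{"jaw":30,"dp":[-40,-90,-103],"twist":[0,0,0]},{"jaw":30,"dp":[-51,-140,-103],"twist":[0,0,0]},{"jaw":30,"dp":[-51,-190,-103],"twist":[0,0,0]},{"jaw":30,"dp":[-51,-220,-103],"twist":[0,0,0]},{"jaw":30,"dp":[-51,-233,-103],"twist":[0,0,0]},{"jaw":30,"dp":[-51,-233,-103],"twist":[0,0,0]},{"jaw":30,"dp":[-51,-233,-103],"twist":[0,0,0]}]'; python3 - <<'E'
from h import *
im,d,i=look(["pad_a_top","jar_mid"],"w2.png")
for xy in [(505.5,37),(490,155),(503,-74)]: top(d,i,xy,9)
s=bot.sense(); top(d,i,s["ee_pos"][:2],s["ee_pos"][2]+23,35,6)
go(505.5,37,60)
E
```

```text
time: 5.15
ee_pos: [560.8, 15.4, 138.9]
tcp_rot: [0.188, 0.982, 0.0, 0.0]
force: [0.4, 0.8, -1.5]
width: 0.449
finger_force: 61.1
pad_a_top 0.74 [357.  76.] [491.839 154.16 ]
pad_a_top 0.37 [155. 171.] [503.216 -76.969]
jar_mid 0.75 [252. 233.] [601.766  -1.224]
z 9 circle [505.4  34.8] dia 63.7 mean [504.6  35.2   8.1] n 2889
z 9 circle [489.3 154.9] dia 64.1 mean [488.4 154.9   8.1] n 3513
z 9 circle [502.5 -75.2] dia 64.4 mean [501.6 -74.5   8.1] n 2585
z 161.67318660662923 circle [552.9  18.6] dia 66.0 mean [557.6  16.9 161.3] n 4406
yaw 68.3 p [560.654  15.505 138.673] dp [59.2 -0.4 78.7] twist [ 0. -0.  0.]
```

View pics/w2.png

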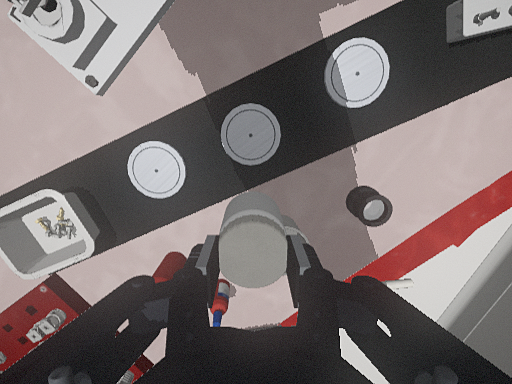

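The middle pad is at (250,133) in this view, world (505,35), and the jar hangs upright in the jaws. I'll place it now.

```bash
python3 -c "
from h import *
go(506,35,46.5)"
```

```text
yaw 68.3 p [560.654  15.505 138.673] dp [58.  -2.1 92.2] twist [ 0. -0.  0.]
```

```bash
python3 -m creep '[{"jaw":30,"dp":[30,-1,30],"twist":[0,0,0]},{"jaw":30,"dp":[58,-2,55],"twist":[0,0,0]},{"jaw":30,"dp":[58,-2,80],"twist":[0,0,0]},{"jaw":30,"dp":[58,-2,86],"twist":[0,0,0]},{"jaw":30,"dp":[58,-2,90],"twist":[0,0,0]},{"jaw":30,"dp":[58,-2,92],"twist":[0,0,0]},{"jaw":30,"dp":[58,-2,92],"twist":[0,0,0]}]'
```

```text
time: 6.18
ee_pos: [506.2, 34.1, 47.2]
tcp_rot: [0.189, 0.982, 0.0, 0.0]
force: [-0.1, 1.0, 0.2]
width: 0.453
finger_force: 61.1
```

```bash
python3 -m creep '[{"jaw":30,"dp":[0,0,0.5],"twist":[0,0,0]},{"jaw":70,"dp":[0,0,0],"twist":[0,0,0]},{"jaw":85,"dp":[0,0,0],"twist":[0,0,0]},{"jaw":85,"dp":[0,0,0],"twist":[0,0,0]},{"jaw":85,"dp":[0,0,-30],"twist":[0,0,0]},{"jaw":85,"dp":[0,0,-75],"twist":[0,0,0]},{"jaw":85,"dp":[0,0,-120],"twist":[0,0,0]},{"jaw":85,"dp":[-40,20,-120],"twist":[0,0,0]},{"jaw":85,"dp":[-75,35,-120],"twist":[0,0,0]},{"jaw":85,"dp":[-75,35,-120],"twist":[0,0,0]},{"jaw":85,"dp":[-75,35,-120],"twist":[0,0,0]}]'; python3 - <<'E'
from h import *
im,d,i=look(["loupe_mid","jar_mid"],"w3.png")
top(d,i,(505,35),70); top(d,i,(623,127.5),38)
s=bot.sense();print(s["width"])
go(623,127.5,21)
E
```

```text
time: 7.55
ee_pos: [587.5, 38.9, 166.3]
tcp_rot: [0.189, 0.982, -0.0, -0.001]
force: [-0.7, 0.0, -0.6]
width: 0.852
finger_force: 0.0
loupe_mid 0.68 [332. 183.] [619.585 125.922]
jar_mid 0.91 [221. 120.] [506.204  34.636]
z 70 circle [504.8  34.4] dia 43.3 mean [504.5  34.8  69.4] n 1755
z 38 circle [622.7 127.1] dia 35.3 mean [622.4 127.3  37.1] n 392
0.8474321346407062
yaw 68.2 p [587.453  38.878 166.973] dp [ -0.2  95.5 146. ] twist [-0. -0. -0.]
```

View pics/w3.png

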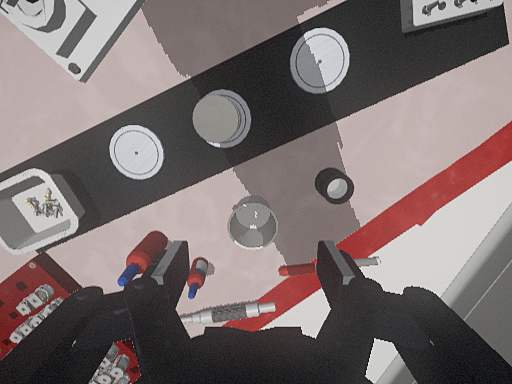

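The jar is centred on the middle pad (lid at (216,118), world 505,34). The loupe is at (334,184) and clear of its neighbours.

```bash
python3 -m creep '[{"jaw":80,"dp":[0,50,20],"twist":[0,0,0]},{"jaw":80,"dp":[0,95.5,50],"twist":[0,0,0]},{"jaw":80,"dp":[0,95.5,90],"twist":[0,0,0]},{"jaw":80,"dp":[0,95.5,130],"twist":[0,0,0]},{"jaw":80,"dp":[0,95.5,145],"twist":[0,0,0]},{"jaw":80,"dp":[0,95.5,145],"twist":[0,0,0]},{"jaw":20,"dp":[0,95.5,145],"twist":[0,0,0]},{"jaw":20,"dp":[0,95.5,145],"twist":[0,0,0]},{"jaw":20,"dp":[0,95.5,145],"twist":[0,0,0]},{"jaw":20,"dp":[0,95.5,145],"twist":[0,0,0]},{"jaw":20,"dp":[0,95.5,145],"twist":[0,0,0]},{"jaw":20,"dp":[0,95.5,145],"twist":[0,0,0]}]'; python3 -c "
from h import *
go(504.8,34.5,160)"
```

```text
time: 9.2
ee_pos: [624.7, 127.1, 23.7]
tcp_rot: [0.189, 0.982, -0.0, 0.001]
force: [-1.5, -1.4, 8.8]
width: 0.2
finger_force: 4.6
yaw 68.2 p [624.72  127.071  23.732] dp [  76.6 -130.4 -136.5] twist [ 0.     0.003 -0.   ]
```

```bash
python3 -m creep '[{"jaw":0,"dp":[0,0,0],"twist":[0,0,0]},{"jaw":0,"dp":[0,0,0],"twist":[0,0,0]},{"jaw":0,"dp":[0,0,0],"twist":[0,0,0]},{"jaw":0,"dp":[0,0,0],"twist":[0,0,0]}]'; python3 - <<'E'
from h import *
im,d,i=look(["loupe_mid"],"w4.png")
E
```

```text
time: 9.7
ee_pos: [624.6, 126.2, 24.4]
tcp_rot: [0.189, 0.982, -0.001, 0.002]
force: [-3.9, -6.7, 16.1]
width: -0.001
finger_force: 7.7
loupe_mid 0.7 [253. 236.] [624.388 126.845]
```

View pics/w4.png

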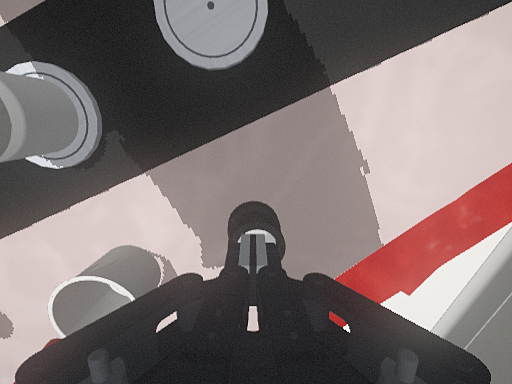

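```bash
python3 - <<'E'
from h import *
im,d=bot.read_camera("wrist");i=bot.camera_info("wrist")
top(d,i,(620,128),37,40,4)
save(cv2.resize(im[180:320,160:350],None,fx=4,fy=4,interpolation=cv2.INTER_CUBIC),"w5.png")
for v in range(196,262,4): print(v,world("wrist",256,v,d[v,256],i).round(0), world("wrist",240,v,d[v,240],i).round(0))
E
```

```text
z 37 circle [623.9 129. ] dia 35.1 mean [615.4 133.9  37. ] n 756
196 [605. 137.  -1.] [601. 126.  -1.]
200 [607. 136.  -0.] [603. 125.  -1.]
204 [607. 136.   9.] [606. 124.   1.]
208 [609. 135.  13.] [606. 124.   9.]
212 [609. 135.  19.] [607. 124.  15.]
216 [610. 135.  25.] [609. 124.  17.]
220 [608. 135.  36.] [608. 124.  25.]
224 [609. 135.  39.] [607. 125.  36.]
228 [612. 133.  38.] [608. 125.  38.]
232 [617. 131.  31.] [610. 124.  39.]
236 [614. 133.  45.] [613. 123.  38.]
240 [613. 133.  51.] [618. 120.  32.]
244 [613. 133.  57.] [610. 125.  55.]
248 [614. 133.  59.] [610. 125.  61.]
252 [613. 133.  65.] [610. 125.  64.]
256 [612. 133.  69.] [610. 126.  68.]
260 [612. 133.  73.] [610. 126.  71.]
```

View pics/w5.png

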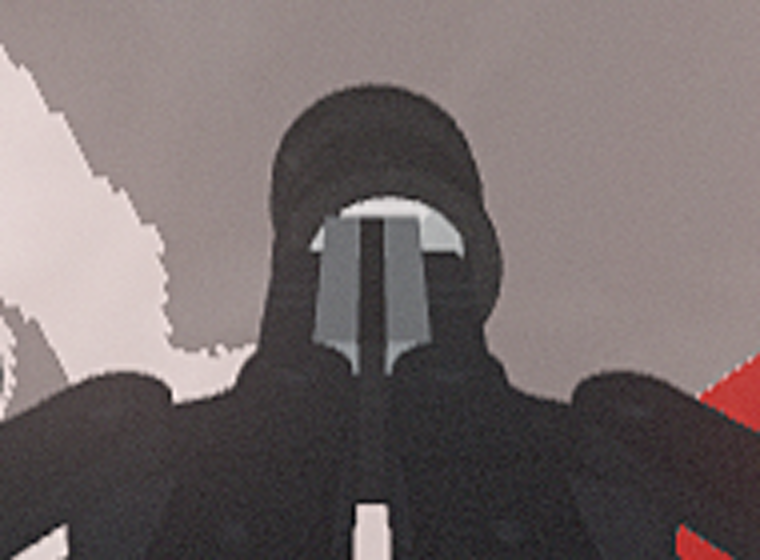

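The crop shows the shut finger ends (pale, about (375,290) in the crop) over the loupe's lens, and the loupe still standing. So the fingers closed above it. I'll lift and check where the fingertips really are.

```bash
python3 -m creep '[{"jaw":0,"dp":[0,0,-20],"twist":[0,0,0]},{"jaw":0,"dp":[0,0,-60],"twist":[0,0,0]},{"jaw":0,"dp":[0,0,-100],"twist":[0,0,0]},{"jaw":0,"dp":[0,0,-100],"twist":[0,0,0]},{"jaw":0,"dp":[0,0,-100],"twist":[0,0,0]}]'; python3 - <<'E'
from h import *
im,d,i=look(["loupe_mid"],"w6.png")
top(d,i,(623,128),38)
s=bot.sense(); T=R.from_quat(s["tcp_rot"]).as_matrix();p=np.array(s["ee_pos"])
for c in (244,250,256,262):
  for v in range(200,262,5): print(c,v,(T.T@(world("wrist",c,v,d[v,c],i)-p)).round(0),end=" ")
  print()
E
```

```text
time: 10.48
ee_pos: [623.7, 127.6, 121.8]
tcp_rot: [0.189, 0.982, 0.0, 0.0]
force: [0.5, 0.9, 0.1]
width: -0.0
finger_force: 0.0
loupe_mid 0.67 [161. 234.] [626.385  21.366]
loupe_mid 0.63 [248. 194.] [619.657 123.834]
z 38 circle [622.2 126.2] dia 35.0 mean [621.8 126.3  36.3] n 483
244 200 [-2. -8. 91.] 244 205 [-7. -8. 91.] 244 210 [-10.  -8.  86.] 244 215 [-15.  -8.  84.] 244 220 [-36. -10. 123.] 244 225 [-41. -10. 122.] 244 230 [-48. -10. 123.] 244 235 [ 13.  -5. -20.] 244 240 [ 13.  -4. -26.] 244 245 [ 13.  -4. -32.] 244 250 [ 13.  -4. -38.] 244 255 [ 12.  -4. -42.] 244 260 [ 13.  -4. -47.] 
250 200 [-1. -2. 89.] 250 205 [-7. -2. 90.] 250 210 [-13.  -2.  93.] 250 215 [-15.  -2.  86.] 250 220 [-35.  -3. 122.] 250 225 [-41.  -3. 121.] 250 230 [-47.  -3. 122.] 250 235 [ 13.  -1. -21.] 250 240 [ 13.  -1. -27.] 250 245 [ 12.  -1. -32.] 250 250 [ 13.  -1. -38.] 250 255 [ 13.  -1. -43.] 250 260 [ 13.  -1. -48.] 
256 200 [-1.  3. 90.] 256 205 [-7.  4. 91.] 256 210 [-11.   4.  89.] 256 215 [-15.   3.  85.] 256 220 [-35.   4. 122.] 256 225 [-41.   4. 122.] 256 230 [-47.   4. 122.] 256 235 [ 13.   2. -20.] 256 240 [ 13.   2. -27.] 256 245 [ 13.   2. -33.] 256 250 [ 13.   2. -37.] 256 255 [ 13.   2. -42.] 256 260 [ 13.   2. -47.] 
262 200 [-2.  9. 92.] 262 205 [-6.  9. 90.] 262 210 [-10.   9.  85.] 262 215 [-29.  11. 122.] 262 220 [-35.  11. 122.] 262 225 [-41.  11. 121.] 262 230 [-47.  11. 121.] 262 235 [ 13.   5. -20.] 262 240 [ 13.   5. -26.] 262 245 [ 13.   5. -33.] 262 250 [ 13.   5. -38.] 262 255 [ 13.   5. -43.] 262 260 [  76.    0. -157.]
```

View pics/w6.png

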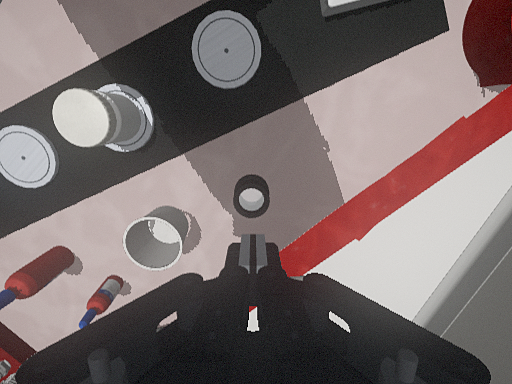

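The view shows the loupe standing unharmed at (251,196) and the shut finger ends at (255,235). By depth they sit about 18 mm *behind* the reported TCP, not 17 mm ahead. I'll open to 70% and measure the tips before trusting either figure.

```bash
python3 -m creep '[{"jaw":70,"dp":[0,0,40],"twist":[0,0,0]},{"jaw":70,"dp":[0,0,60],"twist":[0,0,0]},{"jaw":70,"dp":[0,0,60],"twist":[0,0,0]},{"jaw":70,"dp":[0,0,60],"twist":[0,0,0]},{"jaw":70,"dp":[0,0,60],"twist":[0,0,0]},{"jaw":70,"dp":[0,0,60],"twist":[0,0,0]}]'; cat >> h.py <<'E'
def tips(d,i):
    """lowest points of the finger faces, tool frame"""
    s=bot.sense(); T=R.from_quat(s["tcp_rot"]).as_matrix();p=np.array(s["ee_pos"]); E=np.array(i["extrinsics"])
    v,u=np.mgrid[:d.shape[0],:d.shape[1]]
    P=np.stack([(u-i["cx"])/i["fx"]*d,(v-i["cy"])/i["fy"]*d,d],-1).reshape(-1,3)
    W=(P-E[:3,3])@E[:3,:3]; Q=(W-p)@T
    m=(d.ravel()>0)&(abs(Q[:,0])<16)&(abs(Q[:,1])<62)&(Q[:,2]<25)&(Q[:,2]>-50)
    Q=Q[m]
    for sg in (-1,1):
        q=Q[Q[:,1]*sg>0]; q=q[q[:,2]>q[:,2].max()-6]; print("tip side",sg,"max z",q[:,2].max().round(1),"x",q[:,0].min().round(1),q[:,0].max().round(1),"y",q[:,1].min().round(1),q[:,1].max().round(1))
E
python3 - <<'E'
from h import *
im,d,i=look(["loupe_mid"],"w7.png")
tips(d,i); top(d,i,(623,128),38)
print(bot.sense()["ee_pos"],bot.sense()["width"])
E
```

```text
time: 11.32
ee_pos: [624.2, 127.7, 62.6]
tcp_rot: [0.189, 0.982, 0.0, 0.001]
force: [0.3, -0.6, -0.5]
width: 0.7
finger_force: 0.0
loupe_mid 0.79 [248. 214.] [621.252 124.908]
tip side -1 max z 25.0 x -15.5 15.6 y -18.1 -0.3
tip side 1 max z 25.0 x -14.6 15.7 y 0.4 15.1
z 38 circle [623.  126.3] dia 35.6 mean [622.2 126.4  36.8] n 833
[624.001 127.63   62.291] 0.7012544842993379
```

View pics/w7.png

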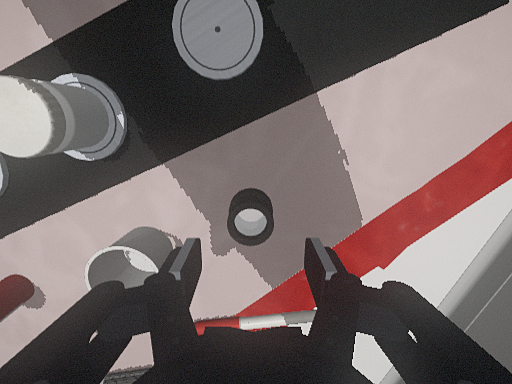

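The open finger ends show at (190,242) and (315,242), well above the loupe at (250,215).

```bash
sed -i 's/(Q\[:,2\]<25)/(Q[:,2]<20)/' h.py; python3 - <<'E'
from h import *
im,d=bot.read_camera("wrist");i=bot.camera_info("wrist"); tips(d,i)
go(622.8,126.4,10)
E
```

```text
tip side -1 max z -18.3 x -8.8 13.1 y -36.7 -29.6
tip side 1 max z -17.7 x -9.3 13.4 y 29.7 36.3
yaw 68.2 p [623.916 127.621  62.181] dp [ 0.6 -1.6 52.2] twist [ 0.     0.001 -0.   ]
```

```bash
python3 -m creep '[{"jaw":70,"dp":[0.6,-1.6,25],"twist":[0,0,0]},{"jaw":70,"dp":[0.6,-1.6,45],"twist":[0,0,0]},{"jaw":70,"dp":[0.6,-1.6,58],"twist":[0,0,0]},{"jaw":70,"dp":[0.6,-1.6,68],"twist":[0,0,0]},{"jaw":70,"dp":[0.6,-1.6,68],"twist":[0,0,0]},{"jaw":55,"dp":[0.6,-1.6,68],"twist":[0,0,0]},{"jaw":55,"dp":[0.6,-1.6,68],"twist":[0,0,0]}]'; python3 - <<'E'
from h import *
im,d=bot.read_camera("wrist");i=bot.camera_info("wrist"); tips(d,i); top(d,i,(623,126.5),38)
s=bot.sense();print(s["force"],s["width"])
E
```

```text
time: 12.35
ee_pos: [623.1, 126.4, -5.5]
tcp_rot: [0.189, 0.982, 0.0, 0.001]
force: [0.3, -0.6, 0.6]
width: 0.547
finger_force: 0.0
tip side -1 max z -3.0 x -16.0 16.0 y -62.0 -8.3
tip side 1 max z -3.2 x -16.0 16.0 y 8.8 62.0
z 38 circle [615.  129.7] dia 74.1 mean [620.8 127.   37.1] n 2330
[ 0.316  0.752 -0.073] 0.5522840884611779
```

```bash
python3 -m creep '[{"jaw":0,"dp":[0,0,0],"twist":[0,0,0]},{"jaw":0,"dp":[0,0,0],"twist":[0,0,0]},{"jaw":0,"dp":[0,0,0],"twist":[0,0,0]},{"jaw":0,"dp":[0,0,0],"twist":[0,0,0]},{"jaw":0,"dp":[0,0,0],"twist":[0,0,0]}]'; python3 -c "
from h import *
go(504.8,34.5,155)"
```

```text
time: 13.02
ee_pos: [623.0, 126.4, -5.4]
tcp_rot: [0.189, 0.982, 0.0, 0.001]
force: [-0.8, -1.0, 5.8]
width: 0.39
finger_force: 60.0
yaw 68.2 p [623.03  126.393  -5.382] dp [  75.6 -129.1 -160.5] twist [ 0.001  0.001 -0.   ]
```

```bash
python3 -m creep '[{"jaw":0,"dp":[0,0,-50],"twist":[0,0,0]},{"jaw":0,"dp":[0,0,-100],"twist":[0,0,0]},{"jaw":0,"dp":[20,-40,-120],"twist":[0,0,0]},{"jaw":0,"dp":[45,-80,-120],"twist":[0,0,0]},{"jaw":0,"dp":[70,-120,-120],"twist":[0,0,0]},{"jaw":0,"dp":[75.6,-129,-110],"twist":[0,0,0]},{"jaw":0,"dp":[75.6,-129,-90],"twist":[0,0,0]},{"jaw":0,"dp":[75.6,-129,-90],"twist":[0,0,0]},{"jaw":0,"dp":[75.6,-129,-90],"twist":[0,0,0]}]'; python3 - <<'E'
from h import *
im,d,i=look([],"w8.png")
s=bot.sense();p=s["ee_pos"];print(s["force"],s["width"]); top(d,i,p[:2],p[2]+43.5,24,3)
go(504.8,34.5,64.8)
E
```

```text
time: 14.15
ee_pos: [505.2, 34.8, 84.0]
tcp_rot: [0.189, 0.982, -0.0, 0.0]
force: [0.1, -0.2, -0.5]
width: 0.396
finger_force: 60.0
[-0.259 -0.067 -0.006] 0.39286652892606755
z 127.69045671306607 circle [501.6  36.3] dia 44.2 mean [504.   35.4 126.7] n 2008
yaw 68.3 p [505.271  34.837  84.19 ] dp [ 0.3 -0.5 19.4] twist [ 0.  0. -0.]
```

View pics/w8.png

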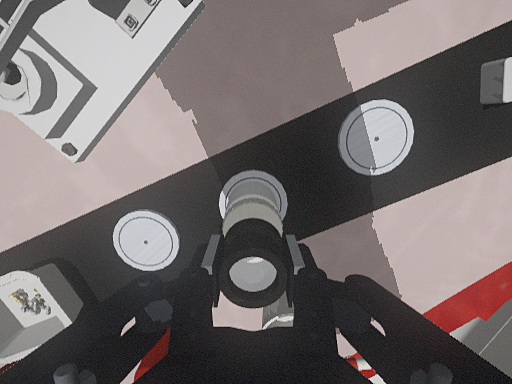

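The loupe hangs upright over the jar (loupe at (253,268), jar lid edge behind it at (252,215)). I'll lower it gently.

```bash
python3 -m creep '[{"jaw":0,"dp":[0.3,-0.5,10],"twist":[0,0,0]},{"jaw":0,"dp":[0.3,-0.5,16],"twist":[0,0,0]},{"jaw":0,"dp":[0.3,-0.5,18.5],"twist":[0,0,0]},{"jaw":0,"dp":[0.3,-0.5,19.5],"twist":[0,0,0]},{"jaw":0,"dp":[0.3,-0.5,19.5],"twist":[0,0,0]}]'
```

```text
time: 14.82
ee_pos: [504.0, 34.2, 64.6]
tcp_rot: [0.189, 0.982, -0.0, 0.0]
force: [-2.0, 0.3, 4.0]
width: 0.388
finger_force: 60.5
```

```bash
python3 -m creep '[{"jaw":50,"dp":[0,0,-0.5],"twist":[0,0,0]},{"jaw":65,"dp":[0,0,-0.5],"twist":[0,0,0]},{"jaw":65,"dp":[0,0,-0.5],"twist":[0,0,0]},{"jaw":65,"dp":[0,0,-25],"twist":[0,0,0]},{"jaw":65,"dp":[0,0,-60],"twist":[0,0,0]},{"jaw":90,"dp":[0,0,-80],"twist":[0,0,0]},{"jaw":90,"dp":[-50,0,-80],"twist":[0,0,0]},{"jaw":90,"dp":[-100,10,-60],"twist":[0,0,0]},{"jaw":100,"dp":[-115,33,-40],"twist":[0,0,0]},{"jaw":100,"dp":[-115,33,-40],"twist":[0,0,0]},{"jaw":100,"dp":[-115,33,-40],"twist":[0,0,0]}]'; python3 - <<'E'
from h import *
im,d,i=look(["cup_mid","loupe_mid"],"w9.png")
top(d,i,(505,34.5),108); top(d,i,(505,34.5),69,40,2);top(d,i,(624.5,23),50)
top(d,i,(624.5,23),50,40,1.5)
go(624.5,23,10)
E
```

```text
time: 16.2
ee_pos: [622.5, 22.2, 104.3]
tcp_rot: [0.189, 0.982, -0.0, -0.0]
force: [-0.6, -0.3, 0.5]
width: 0.998
finger_force: 0.0
cup_mid 0.92 [254. 203.] [623.383  22.703]
loupe_mid 0.89 [190.  49.] [483.662  22.268]
z 108 circle [505.   33.6] dia 35.7 mean [504.3  34.1 107.6] n 2133
z 69 circle [505.4  34.4] dia 43.5 mean [516.8  39.9  69.3] n 592
z 50 circle [625.3  23.4] dia 57.3 mean [625.8  23.2  49. ] n 675
z 50 circle [625.2  23.6] dia 57.0 mean [624.4  23.3  49.3] n 521
yaw 68.2 p [622.849  22.04  105.334] dp [-1.1  1.5 95.3] twist [ 0.     0.001 -0.   ]
```

View pics/w9.png

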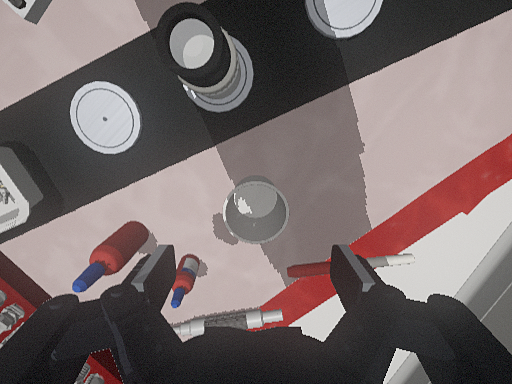

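The loupe sits centred on the jar lid (190,45 in the view; world 505,34 against the lid's 505,34). The cup is at (255,212) with the small bottle at (187,275) to its lower left, so I'll descend with the jaws at 85%.

```bash
python3 -m creep '[{"jaw":85,"dp":[-1.5,2,30],"twist":[0,0,0]},{"jaw":85,"dp":[-1.5,2,60],"twist":[0,0,0]},{"jaw":85,"dp":[-1.5,2,85],"twist":[0,0,0]},{"jaw":85,"dp":[-1.5,2,95],"twist":[0,0,0]},{"jaw":85,"dp":[-1.5,2,95],"twist":[0,0,0]},{"jaw":0,"dp":[-1.5,2,95],"twist":[0,0,0]},{"jaw":0,"dp":[-1.5,2,95],"twist":[0,0,0]},{"jaw":0,"dp":[-1.5,2,95],"twist":[0,0,0]},{"jaw":0,"dp":[-1.5,2,95],"twist":[0,0,0]},{"jaw":0,"dp":[-1.5,2,95],"twist":[0,0,0]},{"jaw":0,"dp":[-1.5,2,95],"twist":[0,0,0]}]'; python3 -c "
from h import *
go(489.3,155,120)"
```

```text
time: 17.73
ee_pos: [626.1, 23.4, 11.3]
tcp_rot: [0.189, 0.982, 0.0, 0.001]
force: [-2.0, 0.4, 6.3]
width: 0.632
finger_force: 62.0
yaw 68.2 p [626.093  23.398  11.316] dp [ 175.6   71.6 -109. ] twist [ 0.001  0.002 -0.   ]
```

```bash
python3 -m creep '[{"jaw":0,"dp":[0,0,-50],"twist":[0,0,0]},{"jaw":0,"dp":[0,0,-109],"twist":[0,0,0]},{"jaw":0,"dp":[10,40,-115],"twist":[0,0,0]},{"jaw":0,"dp":[50,71,-115],"twist":[0,0,0]},{"jaw":0,"dp":[100,72,-115],"twist":[0,0,0]},{"jaw":0,"dp":[150,72,-100],"twist":[0,0,0]},{"jaw":0,"dp":[175,72,-70],"twist":[0,0,0]},{"jaw":0,"dp":[175.5,72,-50],"twist":[0,0,0]},{"jaw":0,"dp":[175.5,72,-40],"twist":[0,0,0]},{"jaw":0,"dp":[175.5,72,-40],"twist":[0,0,0]}]'; python3 - <<'E'
from h import *
im,d,i=look([],"w10.png")
s=bot.sense();p=s["ee_pos"];print(s["force"],s["width"]); top(d,i,p[:2],p[2]+38.7,36,2)
top(d,i,(489.3,155),9,40,2)
go(489.3,155,20.3)
E
```

```text
time: 18.98
ee_pos: [489.3, 155.4, 49.5]
tcp_rot: [0.189, 0.982, -0.0, 0.0]
force: [0.2, -0.9, -0.1]
width: 0.631
finger_force: 63.4
[ 0.293 -0.107 -0.487] 0.6317160820087055
z 88.58853179543397 circle [483.6 157.8] dia 68.3 mean [486.3 156.7  87.5] n 1522
z 9 circle [489.6 155.1] dia 63.4 mean [475.1 160.9   8.5] n 1790
yaw 68.2 p [489.675 155.422  49.889] dp [ 0.2 -0.5 29.6] twist [ 0.     0.001 -0.   ]
```

View pics/w10.png

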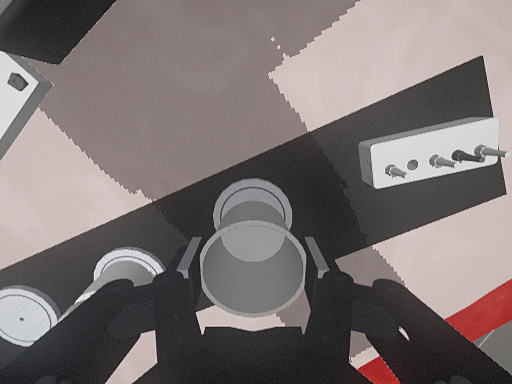

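The cup hangs upright at (253,268) above the end pad by the bit block (bits at (435,155)), with the jar clear on the left. I'll lower it.

```bash
python3 -m creep '[{"jaw":0,"dp":[-0.5,-0.5,15],"twist":[0,0,0]},{"jaw":0,"dp":[-0.5,-0.5,24],"twist":[0,0,0]},{"jaw":0,"dp":[-0.5,-0.5,28],"twist":[0,0,0]},{"jaw":0,"dp":[-0.5,-0.5,29.5],"twist":[0,0,0]},{"jaw":0,"dp":[-0.5,-0.5,30],"twist":[0,0,0]},{"jaw":0,"dp":[-0.5,-0.5,30],"twist":[0,0,0]}]'
```

```text
time: 19.77
ee_pos: [488.9, 154.6, 20.3]
tcp_rot: [0.189, 0.982, -0.0, 0.0]
force: [-5.1, -1.0, 14.6]
width: 0.629
finger_force: 64.7
```

```bash
python3 -m creep '[{"jaw":0,"dp":[-0.5,0,-1],"twist":[0,0,0]},{"jaw":75,"dp":[-0.5,0,-1],"twist":[0,0,0]},{"jaw":80,"dp":[-0.5,0,-1],"twist":[0,0,0]},{"jaw":80,"dp":[-0.5,0,-1],"twist":[0,0,0]},{"jaw":80,"dp":[-0.5,0,-30],"twist":[0,0,0]},{"jaw":80,"dp":[0,0,-80],"twist":[0,0,0]},{"jaw":80,"dp":[0,0,-130],"twist":[0,0,0]},{"jaw":80,"dp":[-50,-45,-130],"twist":[0,0,0]},{"jaw":80,"dp":[-95,-85,-130],"twist":[0,0,0]},{"jaw":80,"dp":[-140,-125,-130],"twist":[0,0,0]},{"jaw":80,"dp":[-185,-170,-130],"twist":[0,0,0]},{"jaw":80,"dp":[-218,-201,-130],"twist":[0,0,0]}]';python3 -m creep '[{"jaw":80,"dp":[0,0,0],"twist":[0,0,0]},{"jaw":80,"dp":[0,0,0],"twist":[0,0,0]}]'; python3 - <<'E'
from h import *
im,d,i=look(["bottle_mid","cup_mid","pad_a_top"],"w11.png")
top(d,i,(617,-113),96); top(d,i,(489.5,155),59);top(d,i,(502,-75),9);top(d,i,(617,-113),70,30,3)
top(d,i,(672,-75),70,40,5)
go(617,-113,40)
E
```

```text
time: 21.28
ee_pos: [617.8, -115.3, 149.0]
tcp_rot: [0.189, 0.982, -0.0, -0.0]
force: [0.3, 0.7, -1.2]
width: 0.804
finger_force: 0.0
time: 21.52
ee_pos: [616.8, -112.5, 148.9]
tcp_rot: [0.189, 0.982, 0.0, -0.001]
force: [-0.5, 0.4, -0.4]
width: 0.801
finger_force: 0.0
bottle_mid 0.62 [305. 220.] [660.954 -71.191]
bottle_mid 0.58 [252. 197.] [ 617.821 -113.182]
z 96 circle [ 614.2 -113.1] dia 9.5 mean [ 614.3 -113.3   94.5] n 69
few 0
z 9 circle [502.4 -75. ] dia 63.8 mean [501.7 -74.7   8.5] n 3274
z 70 circle [ 613.6 -112.2] dia 13.0 mean [ 610.6 -110.6   71.6] n 16
z 70 circle [669.8 -69. ] dia 8.2 mean [668.9 -69.1  68.1] n 62
yaw 68.3 p [ 616.921 -111.483  149.58 ] dp [ -0.6  -1.4 109.6] twist [-0.  0.  0.]
```

View pics/w11.png

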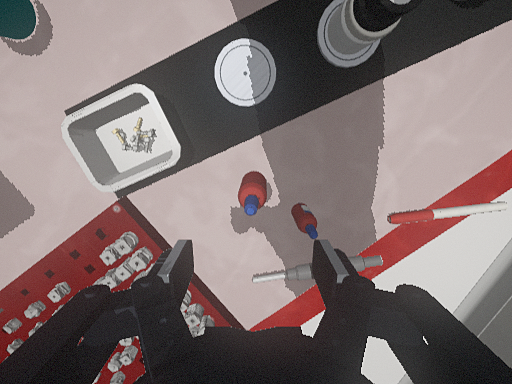

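The view shows the large bottle at (252,195), the small one at (305,220), the free pad by the pan at (245,72), and the pan at (125,140). Before descending I'll check the gripper body's actual clearance, since the tips are off from the data sheet.

```bash
python3 - <<'E'
from h import *
im,d=bot.read_camera("wrist");i=bot.camera_info("wrist")
s=bot.sense(); T=R.from_quat(s["tcp_rot"]).as_matrix();p=np.array(s["ee_pos"])
f=lambda c,v:(T.T@(world("wrist",c,v,d[v,c],i)-p)).round(0)
for c in (225,255,285): print(c,[(v,f(c,v).tolist()) for v in range(318,384,8)])
tips(d,i)
im,d=bot.read_camera("top");i=bot.camera_info("top"); top(d,i,(489.5,155),59,40,5)
E
```

```text
225 [(318, [-176.0, -36.0, 130.0]), (326, [12.0, -9.0, -87.0]), (334, [13.0, -8.0, -91.0]), (342, [13.0, -8.0, -94.0]), (350, [12.0, -8.0, -96.0]), (358, [12.0, -8.0, -99.0]), (366, [12.0, -7.0, -102.0]), (374, [13.0, -7.0, -104.0]), (382, [13.0, -7.0, -106.0])]
255 [(318, [-194.0, 4.0, 151.0]), (326, [-205.0, 4.0, 148.0]), (334, [12.0, 1.0, -90.0]), (342, [13.0, 1.0, -94.0]), (350, [13.0, 1.0, -97.0]), (358, [13.0, 1.0, -100.0]), (366, [12.0, 1.0, -101.0]), (374, [13.0, 1.0, -104.0]), (382, [12.0, 1.0, -106.0])]
285 [(318, [-192.0, 45.0, 148.0]), (326, [10.0, 11.0, -85.0]), (334, [13.0, 10.0, -91.0]), (342, [13.0, 10.0, -94.0]), (350, [12.0, 10.0, -96.0]), (358, [13.0, 9.0, -99.0]), (366, [12.0, 9.0, -101.0]), (374, [13.0, 9.0, -104.0]), (382, [13.0, 8.0, -106.0])]
tip side -1 max z -20.7 x -9.0 13.1 y -40.9 -33.9
tip side 1 max z -20.2 x -9.3 13.3 y 33.9 40.7
z 59 circle [491.9 153. ] dia 56.7 mean [491.2 153.7  58.4] n 55
```

```bash
python3 -c "
from h import *
go(615,-113,22)"
```

```text
yaw 68.3 p [ 617.074 -111.736  149.635] dp [  1.5  -1.9 127.6] twist [-0.  0.  0.]
```

```bash
python3 -m creep '[{"jaw":60,"dp":[1.5,-2,20],"twist":[0,0,0]},{"jaw":60,"dp":[1.5,-2,50],"twist":[0,0,0]},{"jaw":60,"dp":[1.5,-2,80],"twist":[0,0,0]},{"jaw":60,"dp":[1.5,-2,105],"twist":[0,0,0]},{"jaw":60,"dp":[1.5,-2,120],"twist":[0,0,0]},{"jaw":60,"dp":[1.5,-2,127.5],"twist":[0,0,0]},{"jaw":60,"dp":[1.5,-2,127.5],"twist":[0,0,0]},{"jaw":0,"dp":[1.5,-2,127.5],"twist":[0,0,0]},{"jaw":0,"dp":[1.5,-2,127.5],"twist":[0,0,0]},{"jaw":0,"dp":[1.5,-2,127.5],"twist":[0,0,0]},{"jaw":0,"dp":[1.5,-2,127.5],"twist":[0,0,0]},{"jaw":0,"dp":[1.5,-2,127.5],"twist":[0,0,0]}]'; python3 -c "
from h import *
go(502.4,-75,80)"
```

```text
time: 23.32
ee_pos: [615.8, -114.1, 22.9]
tcp_rot: [0.189, 0.982, 0.0, 0.001]
force: [-0.3, 1.2, 5.9]
width: 0.315
finger_force: 58.8
yaw 68.2 p [ 615.788 -114.135   22.92 ] dp [119.7  -5.7 -57.3] twist [ 0.     0.002 -0.   ]
```

```bash
python3 -m creep '[{"jaw":0,"dp":[0,0,-40],"twist":[0,0,0]},{"jaw":0,"dp":[10,0,-57],"twist":[0,0,0]},{"jaw":0,"dp":[55,-3,-57],"twist":[0,0,0]},{"jaw":0,"dp":[95,-5.5,-57],"twist":[0,0,0]},{"jaw":0,"dp":[119.5,-5.5,-45],"twist":[0,0,0]},{"jaw":0,"dp":[119.5,-5.5,-35],"twist":[0,0,0]},{"jaw":0,"dp":[119.5,-5.5,-35],"twist":[0,0,0]},{"jaw":0,"dp":[119.5,-5.5,-35],"twist":[0,0,0]}]'; python3 - <<'E'
from h import *
im,d,i=look(["bottle_mid"],"w12.png")
s=bot.sense();p=s["ee_pos"];print(s["force"],s["width"]); top(d,i,p[:2],p[2]+73,14,3)
top(d,i,(502.4,-75),9,40,2)
go(502.4,-75,31.9)
E
```

```text
time: 24.32
ee_pos: [503.0, -75.1, 56.9]
tcp_rot: [0.189, 0.982, -0.0, 0.0]
force: [0.3, -0.3, -0.5]
width: 0.316
finger_force: 59.1
bottle_mid 0.78 [252. 261.] [521.914 -83.002]
bottle_mid 0.18 [460. 194.] [525.952  60.209]
[ 0.222  0.543 -0.663] 0.3084436215345114
z 129.9552770422326 circle [499.  -79.4] dia 15.4 mean [500.8 -76.6 128.2] n 288
z 9 circle [502.3 -75.3] dia 63.3 mean [493.2 -72.9   8.2] n 2662
yaw 68.2 p [502.892 -75.058  56.955] dp [ 0.5 -0.1 25.1] twist [ 0.     0.001 -0.   ]
```

View pics/w12.png

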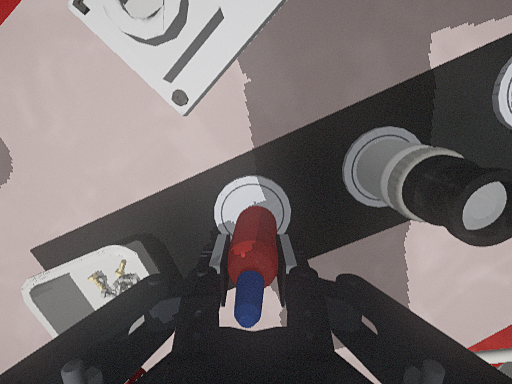

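The bottle hangs upright (253,265) over the pad beside the pan, clear of the pan (100,280) and the jar. I'll lower it.

```bash
python3 -m creep '[{"jaw":0,"dp":[0.5,0,12],"twist":[0,0,0]},{"jaw":0,"dp":[0.5,0,20],"twist":[0,0,0]},{"jaw":0,"dp":[0.5,0,23.5],"twist":[0,0,0]},{"jaw":0,"dp":[0.5,0,25],"twist":[0,0,0]},{"jaw":0,"dp":[0.5,0,25],"twist":[0,0,0]}]'
```

```text
time: 25.05
ee_pos: [501.6, -74.7, 32.0]
tcp_rot: [0.189, 0.982, -0.0, 0.0]
force: [-1.2, -0.3, 0.9]
width: 0.312
finger_force: 59.2
```

```bash
python3 -m creep '[{"jaw":0,"dp":[0,0,0.7],"twist":[0,0,0]},{"jaw":0,"dp":[0,0,0.7],"twist":[0,0,0]},{"jaw":50,"dp":[0,0,0],"twist":[0,0,0]},{"jaw":55,"dp":[0,0,0],"twist":[0,0,0]},{"jaw":55,"dp":[0,0,0],"twist":[0,0,0]},{"jaw":55,"dp":[0,0,-30],"twist":[0,0,0]},{"jaw":55,"dp":[0,0,-80],"twist":[0,0,0]},{"jaw":55,"dp":[0,0,-135],"twist":[0,0,0]},{"jaw":55,"dp":[-50,40,-160],"twist":[0,0,0]},{"jaw":55,"dp":[-90,80,-190],"twist":[0,0,0]},{"jaw":55,"dp":[-90,100,-210],"twist":[0,0,0]},{"jaw":55,"dp":[-90,100,-220],"twist":[0,0,0]}]'; python3 -m creep '[{"jaw":55,"dp":[0,0,0],"twist":[0,0,0]},{"jaw":55,"dp":[0,0,0],"twist":[0,0,0]},{"jaw":55,"dp":[0,0,0],"twist":[0,0,0]}]'; python3 - <<'E'
from h import *
im,d,i=look([],"w13.png")
for n,xy,z in [("bottle",(502,-75),105),("padpan",(502.3,-75.2),9),("jar",(505,34.5),70),("loupe",(505,34.5),108),("cup",(489.5,155),59),("padbit",(489.5,155),9),("padmid",(505,35),9)]: print(n,end=" ");top(d,i,xy,z)
E
```

```text
time: 26.55
ee_pos: [623.5, -13.8, 252.2]
tcp_rot: [0.188, 0.982, 0.0, 0.0]
force: [-0.2, -0.5, 0.3]
width: 0.548
finger_force: 0.0
time: 26.92
ee_pos: [621.5, -15.7, 251.3]
tcp_rot: [0.189, 0.982, -0.0, -0.001]
force: [0.4, -0.2, 0.2]
width: 0.548
finger_force: 0.0
bottle z 105 circle [501.2 -75. ] dia 8.5 mean [501.4 -74.7 103.3] n 46
padpan z 9 circle [502.2 -75. ] dia 63.7 mean [506.3 -70.6   8.3] n 943
jar z 70 circle [505.9  33.9] dia 43.1 mean [516.8  32.2  69. ] n 176
loupe z 108 circle [504.5  34. ] dia 34.9 mean [504.1  34.1 107.3] n 491
cup z 59 circle [489.4 154.5] dia 57.3 mean [497.4 153.2  57.8] n 299
padbit z 9 circle [489.4 154.3] dia 63.4 mean [490.2 151.7   9.2] n 1283
padmid z 9 circle [505.2  35. ] dia 63.7 mean [517.   30.8   8.3] n 570
```

View pics/w13.png

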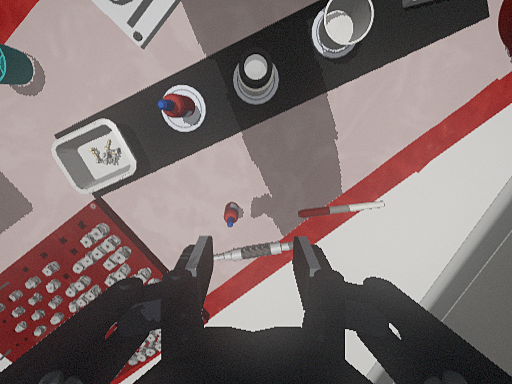

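The view shows all four in place within about 1 mm: the bottle (178,103) on the pad by the pan, the jar with the loupe (256,75) in the middle, and the cup (345,25) by the bit block. The gripper is clear, so I'm handing in.

```bash
python3 -c "
from h import *
print(bot.finish_job())"
```

```text
the job is handed in; nothing more can be done
None
```

The job is handed in: the last wrist-camera check showed the bottle, jar and cup standing on their correct pads and the loupe on the jar's lid, all within about 1 mm of centre, with the gripper clear; the job's verdict was not returned to me.

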